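Latch a battery cartridge into the bench charger

TASK

Put the upright black battery cartridge into the open bay on top of the bench charger and push it down into its push-push latch: press until it bottoms, let go, and check that it stays down instead of popping back up; press again if it does not. Never push the cartridge against the charger with more than 16 N, and leave the loose things on the bench where they are.

Things in the scene. Friction and masses are not known exactly. Their poses are not given: they have to be found in the camera images.
- cartridge_mid (a point): Battery cartridge, a loose upright black block 50 (its x) x 30 (its y) x 90 (z) mm, 110 to 230 g, standing on the bench, ribbed near its top and brass strips near its foot. This point is its centre, 45 mm above its foot and 45 mm below its flat top; z is up. Either way round fits the bay.
- charger: Bench charger, a fixed white plastic case 160 (x) x 220 (y) x 130 (z) mm, with a red display window, two black dials (8 mm high) and the open bay in its flat top. Origin: centre of its underside, on the bench; z up.
- bay_mouth (a point): Centre of the bay's rectangular mouth, level with the charger's top (130 mm above the bench), axes as the charger's. The bay is 52.6 (x) x 32.6 (y) mm inside: the cartridge's 50 mm side goes along the charger's x. A 6 mm wide, 8 mm deep sloping lead-in runs round the mouth. Cartridge and charger may press on each other with at most 16 N.
- lifter_top (a point): Centre of the flat black pad of the spring lifter in the bay. Unlatched it lies 34 mm below the mouth: a cartridge let go on it stands 56 mm proud. It pushes up with 5.5 N there, rising by 0.09 N per mm. Pressed 29 to 46 mm down it passes a catch, 1 mm farther a stop (then about 12 N per mm). That depth varies from unit to unit, unseen; a push of 10.5 to 12 N always reaches past the catch.
- latch (a point): The push-push latch, hidden in the case beside the bay; its position is not needed. Let go past the catch, the cartridge rises 5 to 8 mm and stays latched, 16 to 32 mm proud. Let go before the catch, it springs up to 56 mm. Pressed once more after latching, it is released to 56 mm again, and the next press latches it.
- pot: Loose potentiometer, aluminium can 24 mm across, 28 mm high with its shaft; not to be moved. Origin: centre of its underside.
- flux_jar: Loose small amber jar with a white cap, 48 mm across, 45 mm high; not to be moved. Origin: centre of its underside.
- rule: Loose steel rule lying flat, 26 x 200 (its y) x 3 mm; not to be moved. Origin: centre of its underside.
Things that resemble listed ones, but are neither listed nor needed, are in the scene too. What is meant by the part that bears cartridge_mid is not green, orange or purple, and is the larger of those in its own colour.

How it is judged:
By the outcome, as a careful person would: the job done as asked, in the order asked, and still so for the second after the job is handed in, with the robot touching nothing.
It also fails if it takes over 58 s, if anything falls off the work surface, if the arm or the gripper's body presses on something with over 40 N, if the wrist force passes 120 N, or if a joint passes its speed limit or range.

ROBOT

A 6-joint arm with a two-finger parallel gripper is mounted at the origin on the work surface. World frame = base frame: x ahead of the robot, y to its left, z up, the work surface at z = 0. Lengths are in m, angles in degrees, forces in N, time in s.
With the tool pointing down it reaches from about 0.325 to 0.775 m from the base axis. Payload 5.5 kg.
Tool frame: the origin (TCP) lies on the centre line of the jaws, within the pads' length; the fingertips stand 14 mm ahead of it and the grasp point (between the pads) lies 5 mm behind it (robot.tcp_to_tips is the z of the fingertips in the tool frame, in m); z points along the fingers, x is the direction in which the jaws open and shut, and the axes are right-handed (so a half turn about z gives the same grasp; the last joint's range is limited). The gripper opens to 85 mm and grips with 20 to 120 N. Pads are 22 mm wide; open, the fingers measure 114 mm over their backs; the gripper's body (76 mm by 85 mm) begins 54 mm behind the grasp point. The pads swing forward as they close: fully open they stand 13 mm farther back than shut.
Start: joints at [-67.191, 5.22, 70.514, -0, 104.267, -3.249], TCP at [0.264, -0.539, 0.245] pointing down, gripper open.
Joint ranges: [-164.24, 164.24], [-49.07, 125.15], [9.68, 141.18], [-86.29, 266.29], [3.28, 154.24], [-151.56, 151.56]. Speed limits (degrees/s): [147.25, 147.25, 172.46, 180, 180, 180].

INTERFACE

Orientations are given as [roll, pitch, yaw] about the fixed x, y, z axes, in that order (R = Rz(yaw) Ry(pitch) Rx(roll)).
In Python, from rig import robot gives the robot as it stands.
- The arm moves only by the tool carry_out, never from a script. Its arguments are lists of equal length, an entry for each row: "delta_rot": the turn, a rotation vector about the tool's x, y, z in units of 5 degrees (1.0 is 5 degrees), a list of three; "travel": the shift along the tool's x, y, z in units of 30 mm (1.0 is 30 mm), a list of three; "fingers": the closure, from -1 (fully open) to 1 (shut). A call has 1 to 8 rows; each row shifts and turns the commanded pose from where the row before left it, along the tool's axes as they then stand; what a row does not reach is not made up. A row lasts 1/12 s, in which the tool goes at most 41.7 mm and 7.16 degrees, less where a joint would pass 70% of its speed; a pose out of reach is approached as far as the arm can. A call is refused whole if a number of a shift passes 1 or a number of a turn 1, either way. A call with a gripper value outside its range is refused whole. The fingers move at their own pace and stop on an object; "newtons" is the grip in N (left out, the last holds). Time passes only in rows, so rows that do not move let the fingers close. It gives the time, the measured TCP pose, the force and the opening at its end, in the units of the state.
- robot.get_obs(): the state, without advancing time (a new reading comes with each control period).
- robot.snapshot(name): name is "scene" or "top" or "wrist"; returns the picture (384x512x3 uint8, red, green, blue); there is no depth.
- robot.camera_params(name): a dict with "mtx" (3x3 intrinsics, pixels), "origin" and "attitude" of the camera in the world. Camera axes: x right, y down, z forward; pixel columns grow to the right and rows downward; lengths in m; the calibration is good to about 2 mm. A picture is of the moment at which its call begins: read the wrist's pose just before it. camera_params takes no time and is no camera call; for the wrist camera it gives the pose at the moment of the call.
- robot.close_job(): hands the job in, once; it reports no verdict.
The state is a dict: "time": time; "joint_positions": joint angles; "joint_velocities": joint speeds; "tau": joint torques, N m; "eef_pos": TCP position; "tool_rot": TCP orientation; "contact_force": force on the tool from outside, world axes, zero at the start; "wrist_torque": the same for the moment, N m; "opening": opening from 0.0 (shut) to 1.0 (fully open).
Only numpy, scipy, OpenCV 4.12 (cv2) and the standard library are available. Lean on these libraries where they do the work, as an engineer would, in place of code of your own. Each camera call takes 0.05 s, during which the arm holds its last target.

## Working session

There is one attempt and no reset: what is moved stays moved. The work goes in short steps, Python scripts to look and compute and a tool call to move; the robot and the scene stay as the last step left them, time stands still between calls to the robot, and variables do not carry over. Pictures are saved under pics/ and viewed, and the job is handed in when it is done.

Besides the shell and the picture viewer there is one more tool, called after "Request:" by a JSON object that holds its "name" and its "arguments", one argument or row to a line. carry_out: Moves the arm, as the interface text tells. Its arguments: {"type":"object","properties":{"delta_rot":{"type":"array"},"travel":{"type":"array"},"fingers":{"type":"array"},"newtons":{"type":"number"}},"required":["delta_rot","travel","fingers"]}

```bash
mkdir -p pics; ls; python3 - <<'E'
from rig import robot
import cv2
print(robot.get_obs()); print(robot.tcp_to_tips)
for n in ("scene","top","wrist"):
    p=robot.camera_params(n); print(n,p)
    im=robot.snapshot(n); cv2.imwrite(f"pics/{n}0.png",im[:,:,::-1])
E
```

```text
pics
{'time': 0.0, 'joint_positions': array([-6.71892521e+01,  5.26415207e+00,  7.05834974e+01, -8.91304535e-04,
        1.04265926e+02, -3.25004250e+00]), 'joint_velocities': array([-0.01136754, -0.022729  , -0.06444073,  0.12765964, -0.05531123,
       -0.02073286]), 'tau': array([-3.24907287e-04, -4.58736956e+01, -4.18019736e+01, -3.03667512e-04,
        1.17608011e-02,  5.56015743e-05]), 'eef_pos': array([ 0.26347595, -0.53876896,  0.24412398]), 'tool_rot': array([-1.79994424e+02,  1.13441423e-01, -6.39394229e+01]), 'contact_force': array([0.27007162, 0.03809966, 0.12215342]), 'wrist_torque': array([ 0.01016967, -0.00824215,  0.0120699 ]), 'opening': 1.0006047588522917}
0.014
scene {'mtx': array([[363.6810548 ,   0.        , 252.80947809],
       [  0.        , 363.6810548 , 190.36026584],
       [  0.        ,   0.        ,   1.        ]]), 'origin': array([0.83717518, 0.57497929, 0.58500399]), 'attitude': array([-130.38316818,    0.83533837,  144.14366015])}
top {'mtx': array([[461.54316008,   0.        , 253.44588335],
       [  0.        , 461.54316008, 187.08380557],
       [  0.        ,   0.        ,   1.        ]]), 'origin': array([0.37068319, 0.10404813, 1.07900657]), 'attitude': array([-170.89558246,    0.82410481,  -89.935119  ])}
wrist {'mtx': array([[284.03729416,   0.        , 247.92057952],
       [  0.        , 284.03729416, 190.13362405],
       [  0.        ,   0.        ,   1.        ]]), 'origin': array([ 0.32988675, -0.50850095,  0.37275243]), 'attitude': array([ 1.63098624e+02,  1.42082158e-01, -6.39790660e+01])}
```

View pics/scene0.png

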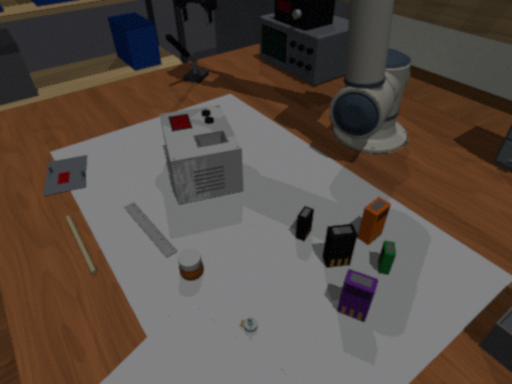

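View pics/top0.png

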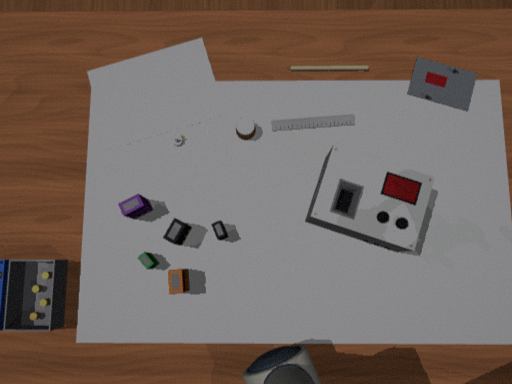

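View pics/wrist0.png

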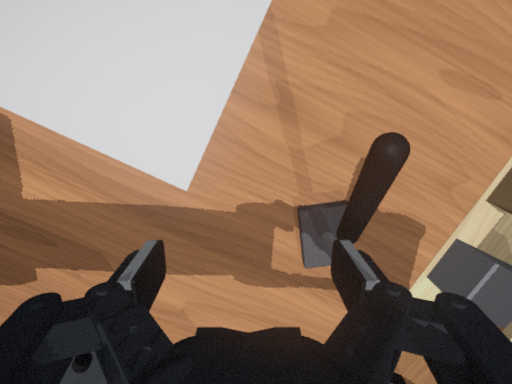

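The large black cartridge is at about (177,232) in the top view and (340,245) in the scene view. The charger bay is at (346,200) in the top view and (212,140) in the scene view. I'll enlarge both.

```bash
cat > h.py <<'E'
import numpy as np, cv2
from scipy.spatial.transform import Rotation as R
def ray(p,uv):
    K=p["mtx"]; Rm=R.from_euler('xyz',p["attitude"],degrees=True).as_matrix()
    d=Rm@np.linalg.inv(K)@np.array([uv[0],uv[1],1.0]); return np.array(p["origin"]),d/np.linalg.norm(d)
def onz(p,uv,z):
    o,d=ray(p,uv); return o+d*(z-o[2])/d[2]
def proj(p,X):
    Rm=R.from_euler('xyz',p["attitude"],degrees=True).as_matrix()
    c=Rm.T@(np.array(X)-p["origin"]); q=p["mtx"]@c; return q[:2]/q[2]
def two(p1,u1,p2,u2):
    o1,d1=ray(p1,u1);o2,d2=ray(p2,u2)
    A=np.stack([d1,-d2],1); s,_,_,_=np.linalg.lstsq(A,o2-o1,rcond=None)
    a=o1+s[0]*d1;b=o2+s[1]*d2; return (a+b)/2,np.linalg.norm(a-b)
E
python3 - <<'E'
import cv2
t=cv2.imread("pics/top0.png"); s=cv2.imread("pics/scene0.png")
def crop(im,x,y,w,h,k,n):
    c=cv2.resize(im[y:y+h,x:x+w],None,fx=k,fy=k,interpolation=cv2.INTER_CUBIC)
    c=cv2.convertScaleAbs(c,alpha=1.5,beta=25); cv2.imwrite(n,c)
crop(t,110,180,130,110,5,"pics/tc.png"); crop(t,300,140,140,115,5,"pics/tb.png")
crop(s,280,180,130,150,4,"pics/sc.png"); crop(s,150,95,100,110,5,"pics/sb.png")
E
```

```text
(no output)
```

View pics/tc.png

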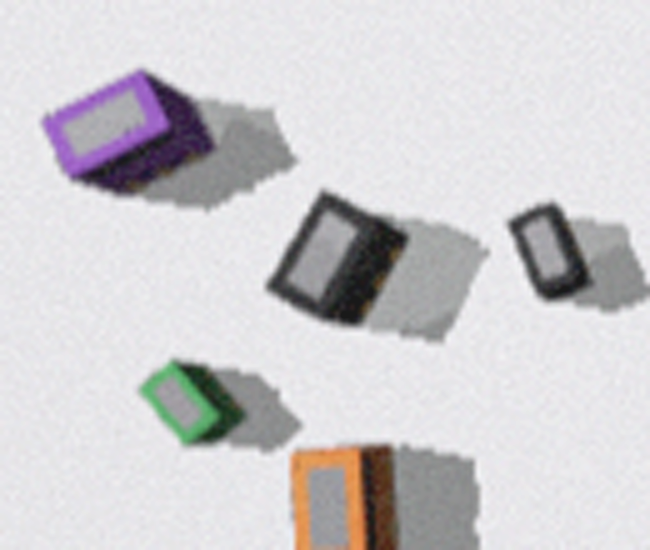

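View pics/tb.png

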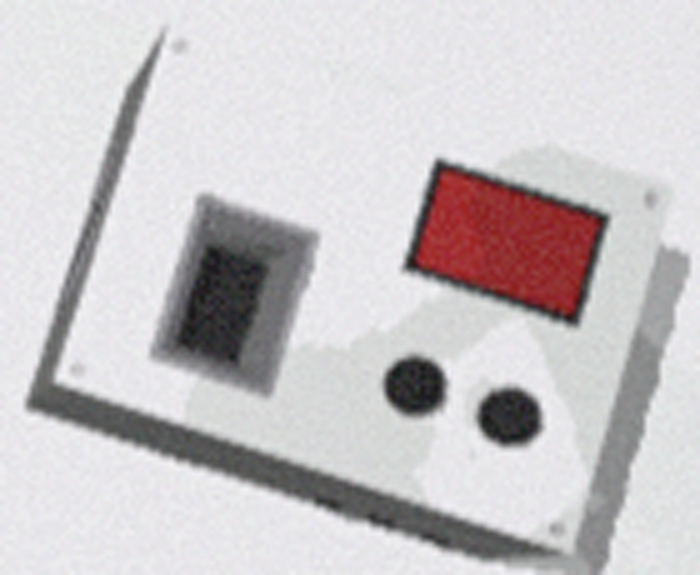

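View pics/sc.png

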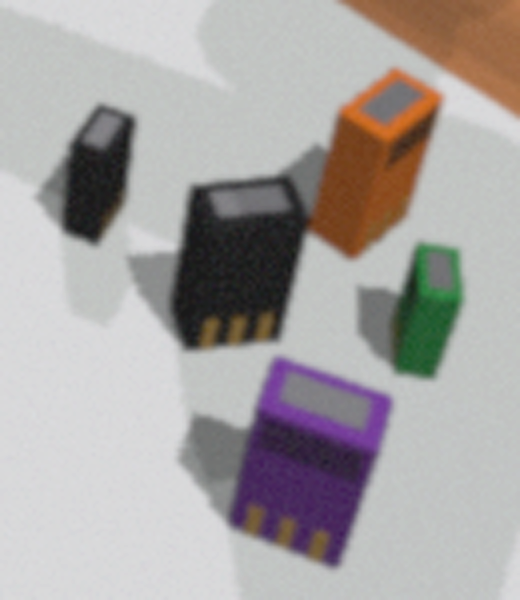

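View pics/sb.png

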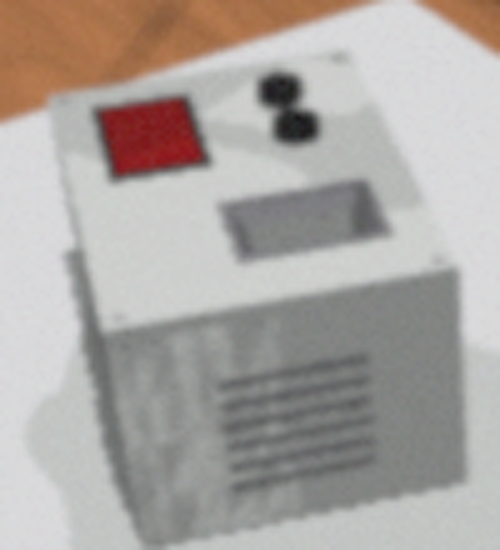

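```bash
python3 - <<'E'
import cv2,numpy as np
from rig import robot
from h import *
pt=robot.camera_params("top"); ps=robot.camera_params("scene")
t=cv2.imread("pics/top0.png"); s=cv2.imread("pics/scene0.png")
# label of black cartridge in tc crop
def region(im,x0,y0,w,h,lo,hi,seed):
    k=8
    g=cv2.cvtColor(im,cv2.COLOR_BGR2GRAY)[y0:y0+h,x0:x0+w]
    g=cv2.resize(g,None,fx=k,fy=k,interpolation=cv2.INTER_CUBIC)
    m=cv2.inRange(cv2.GaussianBlur(g,(9,9),0),lo,hi)
    n,l,st,c=cv2.connectedComponentsWithStats(m)
    sx,sy=int((seed[0]-x0)*k),int((seed[1]-y0)*k)
    i=l[sy,sx]; mm=(l==i).astype(np.uint8)
    cn=max(cv2.findContours(mm,0,2)[0],key=cv2.contourArea)
    r=cv2.minAreaRect(cn); b=cv2.boxPoints(r)
    f=lambda q:(np.array(q)+.5)/k-.5+np.array([x0,y0])
    return i,f(r[0]),f(b),f(c[i]),st[i,4]/k/k
def show(p,b,z):
    w=np.array([onz(p,q,z)[:2] for q in b]); 
    e=[w[1]-w[0],w[2]-w[1]]
    print(" ctr",w.mean(0),"sides",[np.linalg.norm(v) for v in e],"angs",[np.degrees(np.arctan2(v[1],v[0])) for v in e])
g=cv2.cvtColor(t,cv2.COLOR_BGR2GRAY); print(g[218:246:2,164:194:2]); print(g[184:216:3,328:366:3])
for im,p,args in((t,pt,(160,215,40,35,70,140,(175.5,230.5))),(s,ps,(320,218,45,50,70,150,(341,229)))):
    i,c,b,cc,a=region(im,*args); print(i,c,cc,a,b.tolist()); show(p,b,.09); print(onz(p,cc,.09))
b=[(341,178.6),(364,187),(354,219.4),(330.4,211)]; show(pt,b,.13)
b=[(193.6,135.6),(223.5,131),(228.6,142),(197.6,147.5)]; show(ps,b,.13)
b=[(333,145),(432,182),(415,250),(311,216)]; show(pt,b,.13)
E
```

```text
[[138 137 138 140 139  73 110 139 138 138 138 139 138 139 136]
 [137 138 138 138 111  29  18  41 113 136 136 137 138 140 135]
 [137 137 137 136  43  41  60  27  23  51 109 119 127 137 140]
 [138 139 139  84  23  86  99  78  40  28  20  23  70  94  96]
 [139 138 135  28  57  99  98  99  97  29  14   7   3  43  93]
 [139 138  65  33  86  89  92 100  49  18   3   2   0  13  94]
 [141 121  22  61  94  91  90  86  22   6   0   7  29  62 100]
 [140  56  31  89  90  87  89  44  25   0   7   2  31  94  93]
 [116  25  72  90  88  87  75  25  13   9   6  19  76  97  97]
 [ 35  30  74  91  86  87  25  18  10   2  16  47  96  96  94]
 [ 75  25  23  50  80  67  27  15   2   4   0  75  90  96  95]
 [139 109  41  24  23  25  19   8   0   2  42  95  91  96  93]
 [136 136 136  97  43  24   6   0   0  23  89  94  95  94  97]
 [139 138 139 140 135 100  77  40  18  63  95  93  89  94  98]]
[[139 137 139 125  55  54  59  62  71  85 117 136 137]
 [137 140 137  98  49  50  46  55  58  56  53  71 132]
 [139 138 141  83  48   6  31  31  42  43  60  79 139]
 [138 138 137  55  17   5  13  19  21  58  57  80 13
[... 1004 characters left out ...]
65] sides [np.float64(0.08293273483551555), np.float64(0.12111221365052498)] angs [np.float64(143.29846195406446), np.float64(41.01942031659613)]
[0.45912533 0.31145902 0.09      ]
 ctr [ 0.49777987 -0.07638444] sides [np.float64(0.0503408616223233), np.float64(0.0711394131108455)] angs [np.float64(-110.67805534419128), np.float64(161.19651051102784)]
 ctr [ 0.49895308 -0.0706098 ] sides [np.float64(0.07193445850890844), np.float64(0.050707632283785956)] angs [np.float64(159.48698929009282), np.float64(70.98058070228122)]
 ctr [ 0.50023516 -0.12823478] sides [np.float64(0.2178159466661632), np.float64(0.14620826410716348)] angs [np.float64(-111.38023686163932), np.float64(163.0421044963443)]
```

Request:
{"name": "carry_out", "arguments": {
  "delta_rot": [
    [0, 0, 0],
    [0, 0, 0],
    [0, 0, 0],
    [0, 0, 0],
    [0, 0, 0],
    [0, 0, 0],
    [0, 0, 0],
    [0, 0, 0]
  ],
  "travel": [
    [-0.75, -0.99, 0],
    [-0.75, -0.99, 0],
    [-0.75, -0.99, 0],
    [-0.75, -0.99, 0],
    [-0.75, -0.99, 0],
    [-0.75, -0.99, 0],
    [-0.75, -0.99, 0],
    [0, 0, 0]
  ],
  "fingers": [-1, -1, -1, -1, -1, -1, -1, -1]
}}

```text
time: 0.82
eef_pos: [0.3836, -0.3013, 0.2456]
tool_rot: [-179.8, 0.1, -63.6]
contact_force: [-0.4, 1.4, 1.0]
opening: 0.997
```

Request:
{"name": "carry_out", "arguments": {
  "delta_rot": [
    [0, 0, 0],
    [0, 0, 0],
    [0, 0, 0],
    [0, 0, 0],
    [0, 0, 0],
    [0, 0, 0],
    [0, 0, 0],
    [0, 0, -1]
  ],
  "travel": [
    [-0.75, -0.99, 0],
    [-0.75, -0.99, 0],
    [-0.75, -0.99, 0],
    [-0.75, -0.99, 0],
    [-0.75, -0.99, 0],
    [-0.75, -0.99, 0],
    [-0.75, -0.99, 0],
    [0, 0, 0]
  ],
  "fingers": [-1, -1, -1, -1, -1, -1, -1, -1]
}}

```text
time: 1.48
eef_pos: [0.5005, -0.0683, 0.2445]
tool_rot: [-179.9, 0.1, -58.7]
contact_force: [0.6, -1.4, 0.0]
opening: 0.997
```

Request:
{"name": "carry_out", "arguments": {
  "delta_rot": [
    [0, 0, -1],
    [0, 0, -1],
    [0, 0, -1],
    [0, 0, -1],
    [0, 0, -1],
    [0, 0, -1],
    [0, 0, -1],
    [0, 0, -1]
  ],
  "travel": [
    [0, 0, 0],
    [0, 0, 0],
    [0, 0, 0],
    [0, 0, 0],
    [0, 0, 0],
    [0, 0, 0],
    [0, 0, 0],
    [0, 0, 0]
  ],
  "fingers": [-1, -1, -1, -1, -1, -1, -1, -1]
}}

```text
time: 2.15
eef_pos: [0.4987, -0.0738, 0.2449]
tool_rot: [180.0, 0.0, -18.7]
contact_force: [-0.3, -0.2, -0.0]
opening: 0.999
```

Request:
{"name": "carry_out", "arguments": {
  "delta_rot": [
    [0, 0, -1],
    [0, 0, -1],
    [0, 0, -1],
    [0, 0, -1],
    [0, 0, -1],
    [0, 0, -1],
    [0, 0, -1],
    [0, 0, -1]
  ],
  "travel": [
    [0, 0, 0],
    [0, 0, 0],
    [0, 0, 0],
    [0, 0, 0],
    [0, 0, 0],
    [0, 0, 0],
    [0, 0, 0],
    [0, 0, 0]
  ],
  "fingers": [-1, -1, -1, -1, -1, -1, -1, -1]
}}

```text
time: 2.82
eef_pos: [0.4986, -0.0738, 0.2449]
tool_rot: [-180.0, 0.0, 21.3]
contact_force: [-0.6, -0.2, -0.6]
opening: 1.002
```

Request:
{"name": "carry_out", "arguments": {
  "delta_rot": [
    [0, 0, -1],
    [0, 0, -1],
    [0, 0, -1],
    [0, 0, -1],
    [0, 0, -1],
    [0, 0, -1],
    [0, 0, -1],
    [0, 0, -1]
  ],
  "travel": [
    [0, 0, 0],
    [0, 0, 0],
    [0, 0, 0],
    [0, 0, 0],
    [0, 0, 0],
    [0, 0, 0],
    [0, 0, 0],
    [0, 0, 0]
  ],
  "fingers": [-1, -1, -1, -1, -1, -1, -1, -1]
}}

```text
time: 3.48
eef_pos: [0.4987, -0.0738, 0.2449]
tool_rot: [-180.0, 0.0, 61.3]
contact_force: [0.1, 0.4, -0.1]
opening: 1.002
```

Request:
{"name": "carry_out", "arguments": {
  "delta_rot": [
    [0, 0, -0.9],
    [0, 0, -0.9],
    [0, 0, 0],
    [0, 0, 0]
  ],
  "travel": [
    [0, 0, 0],
    [0, 0, 0],
    [0, 0, 0],
    [0, 0, 0]
  ],
  "fingers": [-1, -1, -1, -1]
}}

```text
time: 3.82
eef_pos: [0.4987, -0.0737, 0.245]
tool_rot: [-180.0, 0.0, 69.9]
contact_force: [0.8, 0.5, 0.1]
opening: 1.002
```

```bash
cat > wr.py <<'E'
from rig import robot
import cv2,sys,json
p=robot.camera_params("wrist"); im=robot.snapshot("wrist")
n=sys.argv[1]; cv2.imwrite(f"pics/{n}.png",im[:,:,::-1]); json.dump({k:p[k].tolist() for k in p},open(f"pics/{n}.json","w"))
print(p["origin"],p["attitude"],robot.get_obs()["eef_pos"],robot.get_obs()["tool_rot"])
E
python3 wr.py wb1
```

```text
[ 0.42812555 -0.05031626  0.37354222] [ 1.63006583e+02 -7.91685418e-02  6.98737589e+01] [ 0.49869024 -0.07360746  0.24504395] [-1.79975183e+02  5.24612352e-03  6.99065682e+01]
```

View pics/wb1.png

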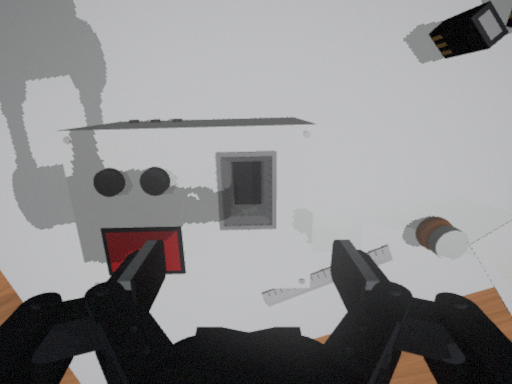

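The wrist view shows the bay at columns 217–276 and rows 151–230, nearly aligned with the tool. I'll measure its outline next.

```bash
cat > reg.py <<'E'
from h import *
import json
def load(n):
    p=json.load(open(f"pics/{n}.json")); p={k:np.array(p[k]) for k in p}
    return cv2.imread(f"pics/{n}.png"),p
def region(im,x0,y0,w,h,lo,hi,seed,k=8):
    g=cv2.cvtColor(im,cv2.COLOR_BGR2GRAY)[y0:y0+h,x0:x0+w]
    g=cv2.resize(g,None,fx=k,fy=k,interpolation=cv2.INTER_LINEAR)
    m=cv2.inRange(cv2.GaussianBlur(g,(9,9),0),lo,hi)
    n,l,st,c=cv2.connectedComponentsWithStats(m)
    i=l[int((seed[1]-y0)*k),int((seed[0]-x0)*k)]; mm=((l==i)).astype(np.uint8)
    cn=max(cv2.findContours(mm,0,2)[0],key=cv2.contourArea)
    ap=cv2.approxPolyDP(cn,4*k,True)[:,0]
    r=cv2.minAreaRect(cn); b=cv2.boxPoints(r)
    f=lambda q:(np.array(q,float)+.5)/k-.5+np.array([x0,y0])
    return f(b),f(ap),f(c[i])
def show(p,b,z):
    w=np.array([onz(p,q,z)[:2] for q in b]); e=[w[1]-w[0],w[2]-w[1]]
    print(" ctr",w.mean(0).round(4),"sides",[round(float(np.linalg.norm(v)),4) for v in e],"angs",[round(float(np.degrees(np.arctan2(v[1],v[0]))),2) for v in e])
E
python3 - <<'E'
from reg import *
im,p=load("wb1")
g=cv2.cvtColor(im,cv2.COLOR_BGR2GRAY); print(g[190,205:290:2]); print(g[140:240:2,247])
for hi in(105,112,120):
    b,ap,c=region(im,205,140,85,102,0,hi,(247,185)); print(b.round(1).tolist(),ap.round(1).tolist()); show(p,b,.13)
    # fit quadrilateral
b,ap,c=region(im,225,155,50,60,0,45,(247,185)); print(b.round(1).tolist()); show(p,b,.096)
E
```

```text
[137 135 138 136 185 188 166 127 115  99  71  71  76  71  70  52  53  56
  56  56  55  55  62  60  52  54  53  54  72  85  93  94  93  95 135 136
 185 189 189 190 191 191 191]
[190 189 190 188 190 189 134 138 124  98  94  66  64  62  62  63  61  63
  55  61  58  61  60  58  55  55  59  56  55  57  61  58  77  90  93  98
 101  99 105 105 107 108  94 133 135 189 190 189 190 190]
[[217.8, 156.3], [271.3, 156.2], [271.5, 224.4], [218.0, 224.6]] [[270.7, 156.2], [221.8, 157.8], [228.8, 162.1], [228.4, 185.8], [217.9, 192.1], [219.9, 219.8], [264.1, 215.8], [271.2, 224.1]]
 ctr [ 0.4984 -0.0788] sides [0.0463, 0.0641] angs [70.03, -18.58]
[[217.1, 156.4], [271.4, 155.7], [272.3, 225.2], [218.0, 225.9]] [[271.2, 155.9], [221.1, 157.3], [217.7, 196.8], [224.3, 225.6], [271.3, 224.4]]
 ctr [ 0.4989 -0.079 ] sides [0.047, 0.0653] angs [70.6, -18.01]
[[216.9, 155.8], [271.8, 155.3], [272.4, 225.8], [217.5, 226.3]] [[271.2, 155.6], [220.3, 156.9], [217.3, 196.6], [223.9, 225.8], [271.6, 224.7]]
 ctr [ 0.4989 -0.079 ] sides [0.0475, 0.0663] angs [70.37, -18.22]
[[224.6, 154.6], [274.4, 154.6], [274.4, 214.4], [224.6, 214.4]]
 ctr [ 0.5038 -0.0759] sides [0.0491, 0.0633] angs [69.86, -18.56]
```

```bash
python3 - <<'E'
import cv2
t=cv2.imread("pics/wb1.png")[140:242,200:296]
c=cv2.resize(t,None,fx=6,fy=6,interpolation=cv2.INTER_NEAREST); cv2.imwrite("pics/wb1z.png",cv2.convertScaleAbs(c,alpha=1.2))
E
```

```text
(no output)
```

View pics/wb1z.png

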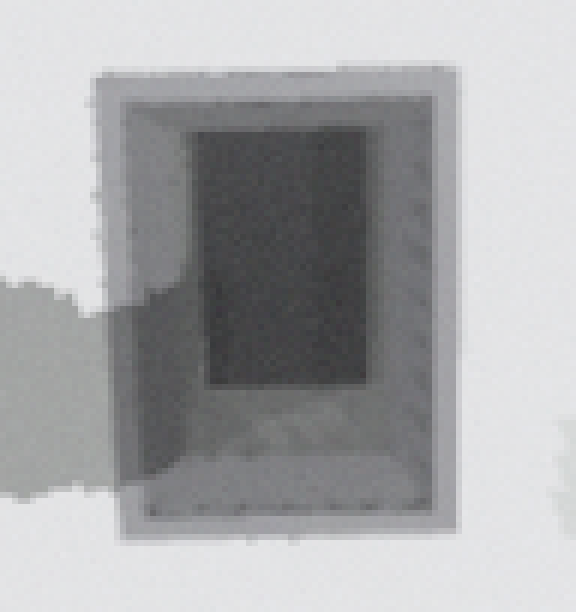

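```bash
python3 - <<'E'
from reg import *
im,p=load("wb1")
f=lambda b:[(x/6-.5+200,y/6-.5+140) for x,y in b]
o=f([(95,72),(458,68),(460,532),(120,540)]); i=f([(122,98),(433,97),(433,515),(145,518)])
pad=f([(192,130),(368,128),(370,384),(205,386)])
for b,z in((o,.13),(i,.13),(i,.128),(pad,.096)):
    w=np.array([onz(p,q,z)[:2] for q in b]); print(w.round(4).tolist(),w.mean(0).round(4))
    for k in range(4):
        v=w[(k+1)%4]-w[k]; print("  ",round(np.linalg.norm(v)*1000,1),round(np.degrees(np.arctan2(v[1],v[0])),2))
# charger edge screws & near edge
g=cv2.cvtColor(im,cv2.COLOR_BGR2GRAY)
c=cv2.resize(im[110:300,50:330],None,fx=2.8,fy=2.8,interpolation=cv2.INTER_CUBIC);cv2.imwrite("pics/wb1w.png",cv2.convertScaleAbs(c,alpha=1.2))
E
```

```text
[[0.4558, -0.09], [0.4732, -0.0409], [0.5421, -0.0636], [0.5251, -0.1138]] [ 0.4991 -0.0771]
   52.1 70.49
   72.6 -18.23
   53.0 -108.69
   73.3 161.0
[[0.4606, -0.0877], [0.4759, -0.0456], [0.538, -0.0666], [0.523, -0.1088]] [ 0.4994 -0.0772]
   44.8 70.05
   65.5 -18.73
   44.7 -109.51
   65.8 161.33
[[0.4609, -0.088], [0.4763, -0.0456], [0.5389, -0.0668], [0.5238, -0.1093]] [ 0.5    -0.0774]
   45.2 70.05
   66.0 -18.73
   45.1 -109.51
   66.4 161.33
[[0.4741, -0.0841], [0.4838, -0.0567], [0.5262, -0.0712], [0.5168, -0.0981]] [ 0.5002 -0.0775]
   29.1 70.52
   44.8 -18.92
   28.5 -109.42
   44.9 161.77
```

View pics/wb1w.png

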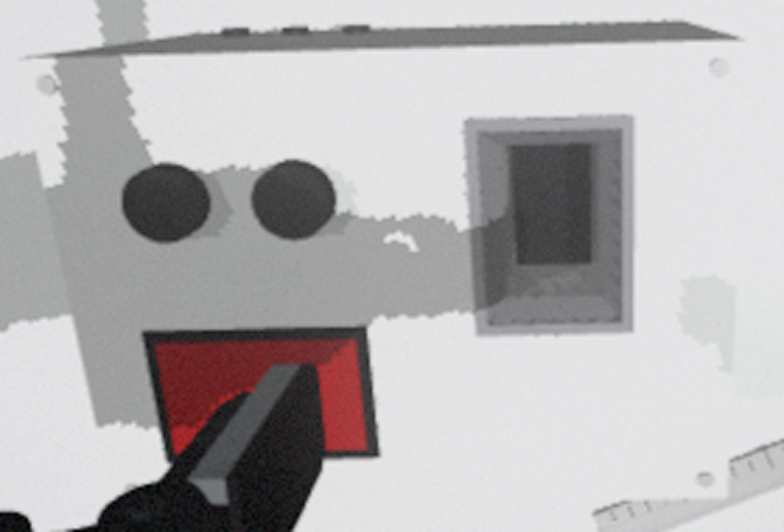

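```bash
python3 - <<'E'
from reg import *
im,p=load("wb1")
f=lambda b:[(x/2.8-.5+50,y/2.8-.5+110) for x,y in b]
s=np.array([onz(p,q,.13)[:2] for q in f([(46,84),(719,67),(705,480)])])
print(s)
for a,b in((0,1),(1,2)):
    v=s[b]-s[a]; print(np.linalg.norm(v),np.degrees(np.arctan2(v[1],v[0])))
print("charger centre",(s[0]+s[2])/2)
# top view screws
from rig import robot
pt=robot.camera_params("top")
f=lambda b:[(x/5-.4+300,y/5-.4+140) for x,y in b]
s=np.array([onz(pt,q,.13)[:2] for q in f([(180,46),(650,198),(557,527),(78,370)])])
for a,b in((0,1),(1,2),(2,3),(3,0)):
    v=s[b]-s[a]; print(np.linalg.norm(v),np.degrees(np.arctan2(v[1],v[0])))
print(s.mean(0))
E
```

```text
[[ 0.40263414 -0.20527504]
 [ 0.46806084 -0.01205079]
 [ 0.60499966 -0.05828485]]
0.2040006422330844 71.29364272275909
0.14453314826450772 -18.65600198780543
charger centre [ 0.5038169  -0.13177995]
0.20371407326312524 -108.6857527294666
0.1431465503132081 161.43134236385575
0.20335782948452252 71.63180607404068
0.14427481839924075 -18.426857245789453
[ 0.50340685 -0.12869119]
```

Request:
{"name": "carry_out", "arguments": {
  "delta_rot": [
    [0, 0, 0],
    [0, 0, 0],
    [0, 0, 0],
    [0, 0, 0],
    [0, 0, 0],
    [0, 0, 0],
    [0, 0, 0],
    [0, 0, 0]
  ],
  "travel": [
    [0.885, -0.51, 0],
    [0.885, -0.51, 0],
    [0.885, -0.51, 0],
    [0.885, -0.51, 0],
    [0.885, -0.51, 0.1],
    [0.885, -0.51, 0.2],
    [0.885, -0.51, 0.2],
    [0.885, -0.51, 0.2]
  ],
  "fingers": [-0.2, -0.2, -0.2, -0.2, -0.2, -0.2, -0.2, -0.2]
}}

```text
time: 4.53
eef_pos: [0.4557, 0.1693, 0.2242]
tool_rot: [180.0, -0.0, 69.9]
contact_force: [0.4, -0.1, 0.4]
opening: 0.602
```

Request:
{"name": "carry_out", "arguments": {
  "delta_rot": [
    [0, 0, 0],
    [0, 0, 0],
    [0, 0, 0],
    [0, 0, 0],
    [0, 0, 0.9],
    [0, 0, 0.9],
    [0, 0, 0],
    [0, 0, 0]
  ],
  "travel": [
    [0.885, -0.51, 0.2],
    [0.885, -0.51, 0.2],
    [0.885, -0.51, 0.2],
    [0.885, -0.51, 0.03],
    [0, 0, 0],
    [0, 0, 0],
    [0, 0, 0],
    [0, 0, 0]
  ],
  "fingers": [-0.2, -0.2, -0.2, -0.2, -0.2, -0.2, -0.2, -0.2]
}}

```text
time: 5.2
eef_pos: [0.4348, 0.2887, 0.2053]
tool_rot: [-180.0, 0.0, 61.1]
contact_force: [0.5, 0.3, 0.3]
opening: 0.598
```

```bash
python3 wr.py wc1
```

```text
[0.36893754 0.32250329 0.33377837] [ 1.62996451e+02 -7.90346830e-02  6.10891225e+01] [0.43490315 0.28855676 0.20537114] [-1.79999431e+02  3.64913669e-04  6.11291646e+01]
```

View pics/wc1.png

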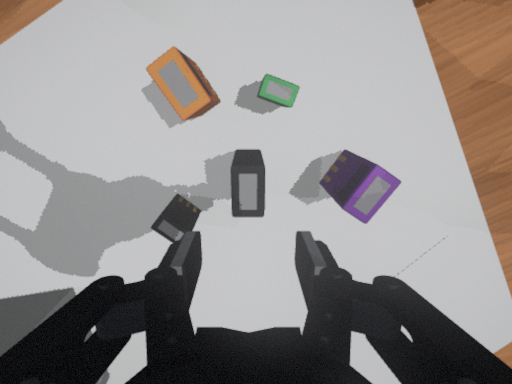

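The label sits at about (248,192) and is well aligned with the tool. I'll measure the label and the clearances to its neighbours.

```bash
python3 - <<'E'
from reg import *
im,p=load("wc1")
from rig import robot
ob=robot.get_obs(); Rt=R.from_euler('xyz',ob["tool_rot"],degrees=True).as_matrix()
b,ap,c=region(im,232,165,34,52,80,150,(248,192)); print(b.round(1).tolist(),ap.round(1).tolist(),c); show(p,b,.09); show(p,ap,.09)
w=onz(p,c,.09); print("label c",w, "tool rel mm",(Rt.T@(w-ob["eef_pos"])*1000).round(1))
# bay in tool frame seen at wb1
im=cv2.resize(im[140:260,140:410],None,fx=2.9,fy=2.9,interpolation=cv2.INTER_CUBIC);cv2.imwrite("pics/wc1z.png",cv2.convertScaleAbs(im,alpha=1.3,beta=20))
E
```

```text
[[237.6, 172.3], [257.7, 172.3], [257.7, 210.2], [237.6, 210.2]] [[239.1, 172.6], [238.9, 208.9], [256.2, 209.8], [257.4, 173.7]] [247.81127771 190.97993517]
 ctr [0.4355 0.2858] sides [0.0177, 0.0357] angs [61.07, -28.33]
 ctr [0.4356 0.2861] sides [0.0342, 0.0158] angs [-29.63, 57.96]
label c [0.43500504 0.28628769 0.09      ] tool rel mm [ -1.9   1.2 115.4]
```

View pics/wc1z.png

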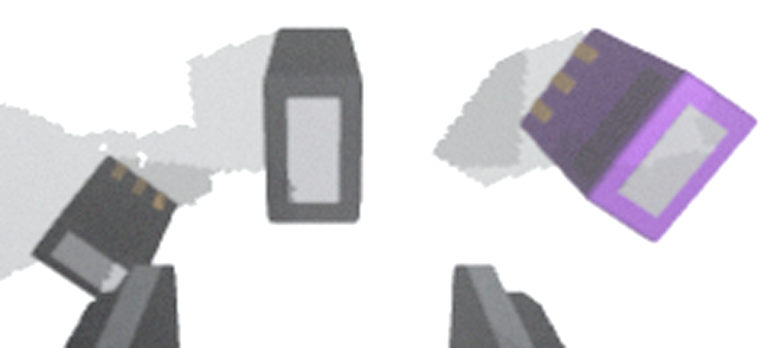

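```bash
python3 - <<'E'
from reg import *
from rig import robot
im,p=load("wc1")
pt=robot.camera_params("top")
ob=robot.get_obs(); Rt=R.from_euler('xyz',ob["tool_rot"],degrees=True).as_matrix()
f=lambda b:[(x/2.9-.5+140,y/2.9-.5+140) for x,y in b]
q=f([(265,75),(362,75),(358,222),(268,222)])
w=np.array([onz(p,a,.09) for a in q]); t=(w-ob["eef_pos"])@Rt*1000; print("cart top tool",t.round(1).tolist(),t.mean(0).round(1)); show(p,q,.09)
# foot corners facing camera (278,28),(350,28) 
t=np.array([(onz(p,a,.0)-ob["eef_pos"])@Rt*1000 for a in f([(278,28),(350,28)])]);print("foot",t.round(1).tolist())
# small black foot corners
t=np.array([(onz(p,a,.0)-ob["eef_pos"])@Rt*1000 for a in f([(108,157),(177,205)])]);print("small foot",t.round(1).tolist())
t=np.array([(onz(p,a,.0)-ob["eef_pos"])@Rt*1000 for a in f([(597,30),(523,122)])]);print("purple foot",t.round(1).tolist())
g=lambda b:[(x/5-.4+110,y/5-.4+180) for x,y in b]
t=np.array([(onz(pt,a,.06)-ob["eef_pos"])@Rt*1000 for a in g([(510,220),(552,203),(583,270),(545,298)])]);print("small top(z.06)",t.round(1).tolist())
t=np.array([(onz(pt,a,.09)-ob["eef_pos"])@Rt*1000 for a in g([(325,190),(372,215),(267,287),(314,312)])]);print("cart top from top",t.round(1).tolist(),t.mean(0))
E
```

```text
cart top tool [[-16.7, -22.3, 115.4], [12.5, -22.2, 115.4], [12.0, 25.4, 115.4], [-16.6, 25.4, 115.4]] [ -2.2   1.6 115.4]
 ctr [0.4352 0.2859] sides [0.0292, 0.0477] angs [61.07, -29.47]
foot [[-16.5, -22.5, 205.4], [12.7, -22.5, 205.4]]
small foot [[-89.5, 32.3, 205.4], [-61.3, 54.2, 205.4]]
purple foot [[113.1, -21.6, 205.4], [85.9, 17.1, 205.4]]
small top(z.06) [[-59.2, 52.5, 145.4], [-71.8, 68.1, 145.4], [-98.3, 49.0, 145.4], [-89.7, 30.2, 145.4]]
cart top from top [[13.1, 24.7, 115.4], [-10.1, 25.2, 115.4], [13.8, -23.2, 115.4], [-9.2, -22.6, 115.4]] [  1.90521476   0.99651411 115.3711204 ]
```

Request:
{"name": "carry_out", "arguments": {
  "delta_rot": [
    [0, 0, 0],
    [0, 0, 0],
    [0, 0, 0],
    [0, 0, 0],
    [0, 0, 0],
    [0, 0, 0],
    [0, 0, 0],
    [0, 0, 0]
  ],
  "travel": [
    [-0.07, 0.05, 0.5],
    [0, 0, 0.8],
    [0, 0, 0.8],
    [0, 0, 0.8],
    [0, 0, 0.8],
    [0, 0, 0.6],
    [0, 0, 0.38],
    [0, 0, 0]
  ],
  "fingers": [-0.2, -0.2, -0.2, -0.2, -0.2, -0.2, -0.2, -0.2]
}}

```text
time: 5.92
eef_pos: [0.4339, 0.285, 0.062]
tool_rot: [-179.9, 0.2, 61.1]
contact_force: [-0.1, 0.4, -0.5]
opening: 0.598
```

Request:
{"name": "carry_out", "arguments": {
  "delta_rot": [
    [0, 0, 0],
    [0, 0, 0],
    [0, 0, 0],
    [0, 0, 0],
    [0, 0, 0],
    [0, 0, 0],
    [0, 0, 0],
    [0, 0, 0]
  ],
  "travel": [
    [0, 0, 0],
    [0, 0, 0],
    [0, 0, 0],
    [0, 0, 0],
    [0, 0, 0],
    [0, 0, 0],
    [0, 0, 0],
    [0, 0, 0]
  ],
  "fingers": [0, 0.1, 0.2, 0.25, 0.3, 0.4, 0.5, 0.6],
  "newtons": 40
}}

```text
time: 6.58
eef_pos: [0.4359, 0.2868, 0.0665]
tool_rot: [179.9, -0.2, 61.1]
contact_force: [0.8, 1.5, 5.4]
opening: 0.348
```

```bash
python3 wr.py wc2
```

```text
[0.36975912 0.32041349 0.19490662] [162.9079878   -0.25562753  61.0298376 ] [0.43593593 0.28682027 0.06650282] [ 1.79916404e+02 -1.63102337e-01  6.10674561e+01]
```

View pics/wc2.png

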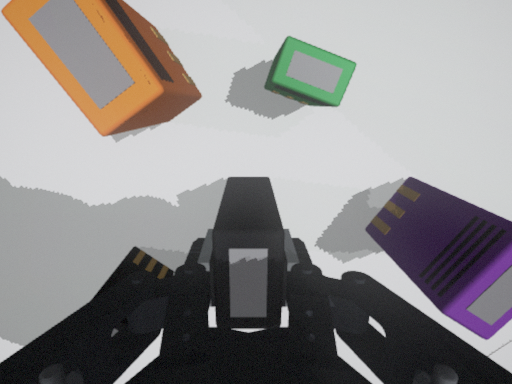

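Request:
{"name": "carry_out", "arguments": {
  "delta_rot": [
    [0, 0, 0],
    [0, 0, 0],
    [0, 0, 0],
    [0, 0, 0],
    [0, 0, 0],
    [0, 0, 0],
    [0, 0, 0],
    [0, 0, 0]
  ],
  "travel": [
    [0, 0, -0.2],
    [0, 0, -0.6],
    [0, 0, -1],
    [0, 0, -1],
    [0, 0, -1],
    [0, 0, -1],
    [0, 0, -0.7],
    [0, 0, -0.2]
  ],
  "fingers": [0.6, 0.6, 0.6, 0.6, 0.6, 0.6, 0.6, 0.6]
}}

```text
time: 7.3
eef_pos: [0.4357, 0.2864, 0.2401]
tool_rot: [179.8, -0.2, 61.1]
contact_force: [-0.1, 0.4, -0.8]
opening: 0.348
```

Request:
{"name": "carry_out", "arguments": {
  "delta_rot": [
    [0, 0, 0],
    [0, 0, 0],
    [0, 0, 0]
  ],
  "travel": [
    [0, 0, 0],
    [0, 0, 0],
    [0, 0, 0]
  ],
  "fingers": [0.6, 0.6, 0.6]
}}

```text
time: 7.55
eef_pos: [0.4344, 0.2858, 0.2332]
tool_rot: [-179.9, 0.2, 61.1]
contact_force: [-0.0, -0.3, -1.8]
opening: 0.348
```

```bash
python3 wr.py wc3; python3 - <<'E'
from rig import robot
o=robot.get_obs(); print(o["contact_force"],o["time"])
E
```

```text
[0.3690827  0.31987793 0.3618854 ] [1.63123270e+02 1.25847356e-01 6.10193922e+01] [0.43442408 0.28573776 0.2332401 ] [-179.86784382    0.22210624   61.05476783]
[ 0.74897959 -0.2976449  -1.57021346] 7.6
```

View pics/wc3.png

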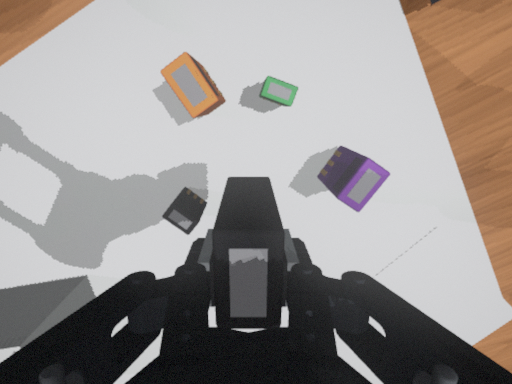

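```bash
python3 - <<'E'
from reg import *
im,p=load("wc3")
c=cv2.resize(im[165:340,190:310],None,fx=3.4,fy=3.4,interpolation=cv2.INTER_CUBIC);cv2.imwrite("pics/wc3z.png",cv2.convertScaleAbs(c,alpha=3,beta=20))
E
```

```text
(no output)
```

View pics/wc3z.png

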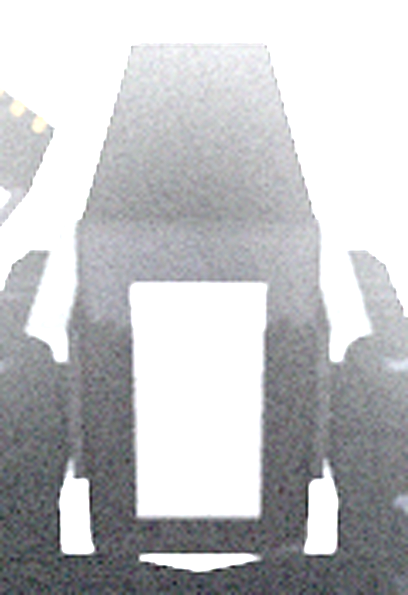

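```bash
python3 - <<'E'
from reg import *
im,p=load("wc3")
from rig import robot
ob=robot.get_obs(); Rt=R.from_euler('xyz',ob["tool_rot"],degrees=True).as_matrix(); z0=ob["eef_pos"][2]
f=lambda b:[((x+.5)/3.4-.5+190,(y+.5)/3.4-.5+165) for x,y in b]
T=lambda q,z:np.array([(onz(p,a,z)-ob["eef_pos"])@Rt*1000 for a in q])
for n,q,z in(("foot",[(133,45),(267,45)],z0-.0665),("top",[(78,220),(318,220),(307,553),(93,553)],z0+.0235),("label",[(131,283),(268,283),(261,518),(137,518)],z0+.0235)):
    t=T(f(q),z); print(n,t.round(1).tolist(),t.mean(0).round(1))
im,p1=load("wb1")
b=[(122,98),(433,97),(433,515),(145,518)]
E
```

```text
foot [[-15.5, -23.4, 66.6], [12.4, -23.4, 66.5]] [ -1.6 -23.4  66.6]
top [[-16.4, -25.3, -23.4], [12.1, -25.3, -23.5], [12.4, 23.1, -23.6], [-16.1, 23.1, -23.5]] [ -2.   -1.1 -23.5]
label [[-10.2, -17.0, -23.4], [6.4, -17.0, -23.5], [6.1, 17.5, -23.6], [-10.2, 17.5, -23.5]] [ -2.    0.2 -23.5]
```

Request:
{"name": "carry_out", "arguments": {
  "delta_rot": [
    [0, 0, 0],
    [0, 0, 0],
    [0, 0, 0],
    [0, 0, 0],
    [0, 0, 0],
    [0, 0, 0],
    [0, 0, 0],
    [0, 0, 0]
  ],
  "travel": [
    [-0.48, 0.43, 0],
    [-0.75, 0.61, 0],
    [-0.75, 0.61, 0],
    [-0.75, 0.61, 0],
    [-0.75, 0.61, 0],
    [-0.75, 0.61, 0],
    [-0.75, 0.61, 0],
    [-0.75, 0.61, 0]
  ],
  "fingers": [0.6, 0.6, 0.6, 0.6, 0.6, 0.6, 0.6, 0.6]
}}

```text
time: 8.27
eef_pos: [0.4748, 0.0661, 0.2341]
tool_rot: [-179.9, 0.1, 61.1]
contact_force: [0.1, -0.7, -1.6]
opening: 0.343
```

Request:
{"name": "carry_out", "arguments": {
  "delta_rot": [
    [0, 0, 0],
    [0, 0, 0],
    [0, 0, 0],
    [0, 0, 0],
    [0, 0, 0],
    [0, 0, 0],
    [0, 0, 0],
    [0, 0, 0]
  ],
  "travel": [
    [-0.75, 0.61, 0],
    [-0.75, 0.61, 0],
    [-0.75, 0.61, 0],
    [-0.5, 0.41, 0],
    [-0.25, 0.2, 0],
    [0, 0, 0],
    [0, 0, 0],
    [0, 0, 0]
  ],
  "fingers": [0.6, 0.6, 0.6, 0.6, 0.6, 0.6, 0.6, 0.6]
}}

```text
time: 8.93
eef_pos: [0.4956, -0.0456, 0.2355]
tool_rot: [-179.9, -0.0, 61.1]
contact_force: [0.2, 1.0, -1.3]
opening: 0.345
```

Request:
{"name": "carry_out", "arguments": {
  "delta_rot": [
    [0, 0, -0.6],
    [0, 0, -0.8],
    [0, 0, -0.66],
    [0, 0, 0],
    [0, 0, 0],
    [0, 0, 0]
  ],
  "travel": [
    [0, 0, 0],
    [0, 0, 0],
    [0, 0, 0],
    [0, 0, 0],
    [0, 0, 0],
    [0, 0, 0]
  ],
  "fingers": [0.6, 0.6, 0.6, 0.6, 0.6, 0.6]
}}

```text
time: 9.43
eef_pos: [0.4958, -0.0459, 0.236]
tool_rot: [180.0, -0.0, 71.3]
contact_force: [-0.1, -0.2, -1.7]
opening: 0.347
```

```bash
python3 wr.py wd1; python3 - <<'E'
from rig import robot
import cv2
o=robot.get_obs(); print(o["contact_force"],o["time"],o["joint_positions"])
cv2.imwrite("pics/sd1.png",robot.snapshot("scene")[:,:,::-1])
E
```

```text
[ 0.42452375 -0.02428376  0.36452261] [ 1.62974403e+02 -9.65448976e-02  7.12951672e+01] [ 0.49575882 -0.04607024  0.23600251] [-1.79999493e+02 -6.99256827e-03  7.13348337e+01]
[ 0.58570543 -0.92337431 -2.64090946] 9.4833 [-9.22940095e+00 -1.06333646e+01  8.68148488e+01  7.18919929e-03
  1.03817870e+02 -8.05625176e+01]
```

View pics/wd1.png

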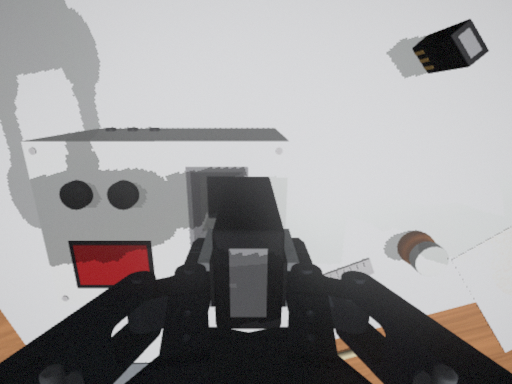

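View pics/sd1.png

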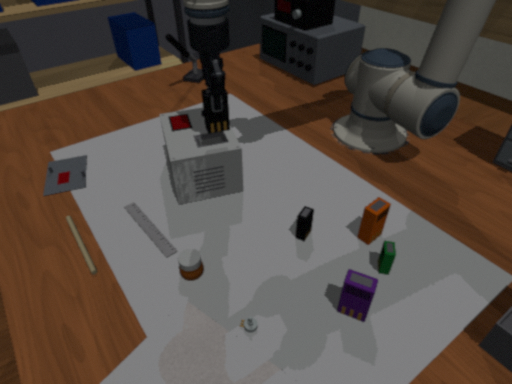

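Request:
{"name": "carry_out", "arguments": {
  "delta_rot": [
    [0, 0, 0],
    [0, 0, 0],
    [0, 0, 0],
    [0, 0, 0],
    [0, 0, 0]
  ],
  "travel": [
    [-0.45, 0.23, 0],
    [-0.44, 0.22, 0],
    [0, 0, 0],
    [0, 0, 0],
    [0, 0, 0]
  ],
  "fingers": [0.6, 0.6, 0.6, 0.6, 0.6]
}}

```text
time: 9.95
eef_pos: [0.5, -0.0759, 0.2359]
tool_rot: [-180.0, -0.0, 71.3]
contact_force: [0.2, -0.0, -2.0]
opening: 0.348
```

```bash
python3 wr.py wd2; python3 - <<'E'
from rig import robot
import cv2
im=robot.snapshot("scene")[:,:,::-1]; cv2.imwrite("pics/sd2.png",im)
t=robot.snapshot("top")[:,:,::-1]; cv2.imwrite("pics/td2.png",t)
w=cv2.imread("pics/wd2.png")
a=cv2.resize(im[90:210,150:260],(440,480),interpolation=cv2.INTER_CUBIC); b=cv2.resize(w[130:250,190:280],(360,480),interpolation=cv2.INTER_CUBIC)
cv2.imwrite("pics/d2.png",cv2.convertScaleAbs(cv2.hconcat([a,b]),alpha=1.5,beta=15))
E
```

```text
[ 0.42879162 -0.05434922  0.3644692 ] [ 1.62995703e+02 -1.13542823e-01  7.12936654e+01] [ 0.50001936 -0.07577276  0.23600993] [-1.79991548e+02 -2.32567973e-02  7.13583789e+01]
```

View pics/d2.png

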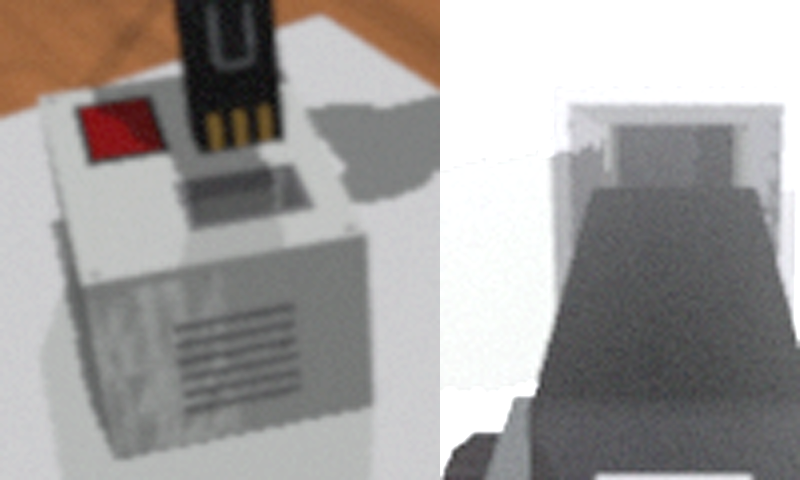

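```bash
python3 - <<'E'
import cv2,numpy as np
g=cv2.cvtColor(cv2.imread("pics/wd2.png"),cv2.COLOR_BGR2GRAY).astype(int)
for r in(158,161,164,168,172): print(r,g[r,214:232].tolist(),g[r,264:282].tolist())
for r in(180,184,188): print(r,g[r,220:234].tolist(),g[r,262:282].tolist())
for c in(235,248,262): print(c,g[146:180,c].tolist())
E
```

```text
158 [216, 215, 201, 173, 159, 157, 158, 154, 141, 130, 127, 126, 122, 120, 116, 122, 119, 118] [117, 118, 119, 117, 118, 118, 118, 119, 117, 117, 121, 133, 157, 166, 165, 166, 191, 213]
161 [215, 215, 214, 189, 156, 160, 158, 149, 126, 123, 130, 129, 129, 130, 128, 126, 122, 125] [103, 104, 104, 115, 118, 118, 115, 119, 114, 110, 109, 137, 159, 164, 166, 165, 200, 215]
164 [215, 215, 189, 160, 159, 158, 161, 159, 141, 128, 127, 127, 130, 130, 128, 127, 120, 121] [97, 106, 112, 116, 116, 117, 118, 117, 115, 115, 116, 136, 158, 163, 164, 163, 197, 215]
168 [160, 187, 200, 181, 151, 126, 116, 115, 101, 106, 105, 90, 91, 91, 90, 92, 93, 110] [98, 104, 112, 113, 115, 116, 118, 117, 109, 104, 107, 146, 164, 165, 163, 172, 203, 214]
172 [160, 159, 161, 145, 120, 111, 114, 112, 98, 88, 86, 90, 87, 90, 89, 88, 88, 106] [99, 106, 110, 114, 115, 116, 113, 115, 115, 117, 113, 146, 162, 164, 164, 172, 201, 215]
180 [114, 112, 101, 85, 85, 86, 80, 69, 57, 62, 58, 59, 58, 62] [59, 59, 61, 63, 62, 64, 67, 74, 98, 106, 100, 102, 108, 137, 150, 151, 150, 169, 196, 205]
184 [110, 108, 103, 89, 86, 76, 65, 57, 59, 57, 57, 57, 58, 56] [61, 62, 58, 63, 60, 62, 61, 63, 65, 99, 106, 92, 98, 135, 148, 149, 149, 179, 201, 206]
188 [109, 110, 98, 87, 72, 56, 60, 55, 57, 51, 55, 53, 50, 55] [59, 59, 59, 56, 59, 59, 59, 60, 62, 61, 83, 94, 116, 138, 148, 147, 149, 179, 201, 205]
235 [215, 215, 215, 215, 203, 169, 160, 160, 161, 154, 133, 118, 118, 117, 111, 87, 76, 77, 75, 74, 70, 74, 72, 72, 69, 69, 72, 72, 71, 73, 71, 59, 55, 59]
248 [216, 216, 215, 214, 205, 172, 161, 162, 161, 153, 125, 118, 118, 119, 111, 89, 78, 76, 75, 74, 72, 73, 73, 73, 74, 70, 74, 72, 71, 69, 66, 58, 61, 59]
262 [215, 215, 216, 214, 204, 173, 163, 163, 163, 153, 127, 119, 119, 119, 109, 80, 75, 75, 70, 62, 67, 72, 70, 70, 66, 70, 67, 68, 69, 72, 65, 62, 63, 61]
```

Request:
{"name": "carry_out", "arguments": {
  "delta_rot": [
    [0, 0, 0],
    [0, 0, 0],
    [0, 0, 0],
    [0, 0, 0],
    [0, 0, 0],
    [0, 0, 0]
  ],
  "travel": [
    [0, 0, 0.3],
    [0, 0, 0.4],
    [0, 0, 0.3],
    [0, 0, 0.1],
    [0, 0, 0],
    [0, 0, 0]
  ],
  "fingers": [0.6, 0.6, 0.6, 0.6, 0.6, 0.6]
}}

```text
time: 10.6
eef_pos: [0.4998, -0.0762, 0.2025]
tool_rot: [-179.9, 0.0, 71.4]
contact_force: [0.5, 0.7, -1.8]
opening: 0.348
```

Request:
{"name": "carry_out", "arguments": {
  "delta_rot": [
    [0, 0, 0],
    [0, 0, 0],
    [0, 0, 0],
    [0, 0, 0]
  ],
  "travel": [
    [0, 0, 0.07],
    [0, 0, 0.07],
    [0, 0, 0],
    [0, 0, 0]
  ],
  "fingers": [0.6, 0.6, 0.6, 0.6]
}}

```text
time: 10.93
eef_pos: [0.5001, -0.0763, 0.1989]
tool_rot: [180.0, -0.0, 71.4]
contact_force: [0.6, -0.6, -1.0]
opening: 0.346
```

Request:
{"name": "carry_out", "arguments": {
  "delta_rot": [
    [0, 0, 0],
    [0, 0, 0],
    [0, 0, 0],
    [0, 0, 0]
  ],
  "travel": [
    [0, 0, 0.05],
    [0, 0, 0.05],
    [0, 0, 0],
    [0, 0, 0]
  ],
  "fingers": [0.6, 0.6, 0.6, 0.6]
}}

```text
time: 11.27
eef_pos: [0.5, -0.0763, 0.1956]
tool_rot: [-180.0, 0.0, 71.4]
contact_force: [-1.1, 0.1, -1.1]
opening: 0.345
```

Foot is now at about 0.129, just inside the lead-in. I'll continue gently.

Request:
{"name": "carry_out", "arguments": {
  "delta_rot": [
    [0, 0, 0],
    [0, 0, 0],
    [0, 0, 0],
    [0, 0, 0]
  ],
  "travel": [
    [0, 0, 0.05],
    [0, 0, 0.05],
    [0, 0, 0],
    [0, 0, 0]
  ],
  "fingers": [0.6, 0.6, 0.6, 0.6]
}}

```text
time: 11.6
eef_pos: [0.5, -0.0763, 0.1926]
tool_rot: [-180.0, 0.0, 71.4]
contact_force: [-0.7, -0.3, -1.3]
opening: 0.349
```

Request:
{"name": "carry_out", "arguments": {
  "delta_rot": [
    [0, 0, 0],
    [0, 0, 0],
    [0, 0, 0],
    [0, 0, 0]
  ],
  "travel": [
    [0, 0, 0.05],
    [0, 0, 0.05],
    [0, 0, 0],
    [0, 0, 0]
  ],
  "fingers": [0.6, 0.6, 0.6, 0.6]
}}

```text
time: 11.93
eef_pos: [0.5, -0.0763, 0.1896]
tool_rot: [-180.0, 0.0, 71.4]
contact_force: [0.3, 0.2, -0.9]
opening: 0.346
```

Request:
{"name": "carry_out", "arguments": {
  "delta_rot": [
    [0, 0, 0],
    [0, 0, 0],
    [0, 0, 0],
    [0, 0, 0]
  ],
  "travel": [
    [0, 0, 0.05],
    [0, 0, 0.05],
    [0, 0, 0],
    [0, 0, 0]
  ],
  "fingers": [0.6, 0.6, 0.6, 0.6]
}}

```text
time: 12.27
eef_pos: [0.5, -0.0763, 0.1866]
tool_rot: [-180.0, 0.0, 71.4]
contact_force: [0.6, -0.4, -2.7]
opening: 0.348
```

Request:
{"name": "carry_out", "arguments": {
  "delta_rot": [
    [0, 0, 0],
    [0, 0, 0],
    [0, 0, 0],
    [0, 0, 0]
  ],
  "travel": [
    [0, 0, 0.05],
    [0, 0, 0.05],
    [0, 0, 0],
    [0, 0, 0]
  ],
  "fingers": [0.6, 0.6, 0.6, 0.6]
}}

```text
time: 12.6
eef_pos: [0.5, -0.0763, 0.1836]
tool_rot: [-180.0, 0.0, 71.4]
contact_force: [-0.2, 1.1, -1.6]
opening: 0.343
```

Request:
{"name": "carry_out", "arguments": {
  "delta_rot": [
    [0, 0, 0],
    [0, 0, 0],
    [0, 0, 0],
    [0, 0, 0],
    [0, 0, 0]
  ],
  "travel": [
    [0, 0, 0.06],
    [0, 0, 0.06],
    [0, 0, 0.06],
    [0, 0, 0],
    [0, 0, 0]
  ],
  "fingers": [0.6, 0.6, 0.6, 0.6, 0.6]
}}

```text
time: 13.02
eef_pos: [0.5, -0.0763, 0.1782]
tool_rot: [-180.0, 0.0, 71.4]
contact_force: [0.8, 0.5, -1.5]
opening: 0.346
```

Request:
{"name": "carry_out", "arguments": {
  "delta_rot": [
    [0, 0, 0],
    [0, 0, 0],
    [0, 0, 0],
    [0, 0, 0],
    [0, 0, 0]
  ],
  "travel": [
    [0, 0, 0.06],
    [0, 0, 0.06],
    [0, 0, 0.06],
    [0, 0, 0],
    [0, 0, 0]
  ],
  "fingers": [0.6, 0.6, 0.6, 0.6, 0.6]
}}

```text
time: 13.43
eef_pos: [0.5, -0.0763, 0.1727]
tool_rot: [-180.0, 0.0, 71.4]
contact_force: [-0.3, 0.2, -1.0]
opening: 0.346
```

Request:
{"name": "carry_out", "arguments": {
  "delta_rot": [
    [0, 0, 0],
    [0, 0, 0],
    [0, 0, 0],
    [0, 0, 0],
    [0, 0, 0]
  ],
  "travel": [
    [0, 0, 0.06],
    [0, 0, 0.06],
    [0, 0, 0.06],
    [0, 0, 0],
    [0, 0, 0]
  ],
  "fingers": [0.6, 0.6, 0.6, 0.6, 0.6]
}}

```text
time: 13.85
eef_pos: [0.5, -0.0763, 0.1673]
tool_rot: [-180.0, 0.0, 71.4]
contact_force: [-0.4, 0.4, -2.3]
opening: 0.345
```

Request:
{"name": "carry_out", "arguments": {
  "delta_rot": [
    [0, 0, 0],
    [0, 0, 0],
    [0, 0, 0],
    [0, 0, 0],
    [0, 0, 0]
  ],
  "travel": [
    [0, 0, 0.05],
    [0, 0, 0.05],
    [0, 0, 0],
    [0, 0, 0],
    [0, 0, 0]
  ],
  "fingers": [0.6, 0.6, 0.6, 0.6, 0.6]
}}

```text
time: 14.27
eef_pos: [0.5001, -0.0763, 0.1646]
tool_rot: [-180.0, -0.0, 71.4]
contact_force: [0.5, -0.7, -2.2]
opening: 0.35
```

Request:
{"name": "carry_out", "arguments": {
  "delta_rot": [
    [0, 0, 0],
    [0, 0, 0],
    [0, 0, 0],
    [0, 0, 0]
  ],
  "travel": [
    [0, 0, 0.05],
    [0, 0, 0],
    [0, 0, 0],
    [0, 0, 0]
  ],
  "fingers": [0.6, 0.6, 0.6, 0.6]
}}

```text
time: 14.6
eef_pos: [0.5001, -0.0763, 0.1631]
tool_rot: [-180.0, -0.0, 71.4]
contact_force: [-0.0, 0.6, -1.6]
opening: 0.347
```

Request:
{"name": "carry_out", "arguments": {
  "delta_rot": [
    [0, 0, 0],
    [0, 0, 0],
    [0, 0, 0],
    [0, 0, 0]
  ],
  "travel": [
    [0, 0, 0.05],
    [0, 0, 0],
    [0, 0, 0],
    [0, 0, 0]
  ],
  "fingers": [0.6, 0.6, 0.6, 0.6]
}}

```text
time: 14.93
eef_pos: [0.5002, -0.0763, 0.1621]
tool_rot: [180.0, -0.0, 71.4]
contact_force: [-0.4, -0.2, 1.8]
opening: 0.348
```

Request:
{"name": "carry_out", "arguments": {
  "delta_rot": [
    [0, 0, 0],
    [0, 0, 0],
    [0, 0, 0],
    [0, 0, 0],
    [0, 0, 0],
    [0, 0, 0],
    [0, 0, 0],
    [0, 0, 0]
  ],
  "travel": [
    [0, 0, 0],
    [0, 0, 0],
    [0, 0, 0],
    [0, 0, 0],
    [0, 0, 0],
    [0, 0, 0],
    [0, 0, 0],
    [0, 0, 0]
  ],
  "fingers": [0.25, 0.2, 0.1, 0, -0.1, -0.2, -0.2, -0.2]
}}

```text
time: 15.6
eef_pos: [0.5001, -0.0763, 0.1616]
tool_rot: [-180.0, 0.0, 71.4]
contact_force: [0.3, 0.5, 0.4]
opening: 0.603
```

Request:
{"name": "carry_out", "arguments": {
  "delta_rot": [
    [0, 0, 0],
    [0, 0, 0],
    [0, 0, 0],
    [0, 0, 0],
    [0, 0, 0],
    [0, 0, 0],
    [0, 0, 0]
  ],
  "travel": [
    [0, 0, -0.3],
    [0, 0, -0.7],
    [0, 0, -0.8],
    [0, 0, -0.7],
    [0, 0, -0.4],
    [0, 0, 0],
    [0, 0, 0]
  ],
  "fingers": [-0.2, -0.2, -0.2, -0.2, -0.2, -0.2, -0.2]
}}

```text
time: 16.18
eef_pos: [0.5003, -0.0764, 0.249]
tool_rot: [179.9, -0.0, 71.4]
contact_force: [-0.9, 0.9, 0.3]
opening: 0.595
```

```bash
python3 wr.py we1; python3 - <<'E'
from rig import robot
import cv2
im=robot.snapshot("scene")[:,:,::-1]; cv2.imwrite("pics/se1.png",im)
w=cv2.imread("pics/we1.png")
cv2.imwrite("pics/e1.png",cv2.convertScaleAbs(cv2.hconcat([cv2.resize(im[90:210,150:260],(440,480),interpolation=cv2.INTER_CUBIC),cv2.resize(w[100:340,160:340],(360,480))]),alpha=1.5,beta=15))
E
```

```text
[ 0.42892993 -0.05472807  0.3773806 ] [ 1.62908230e+02 -9.48164909e-02  7.13210431e+01] [ 0.49993883 -0.07628617  0.24766969] [-1.79941680e+02  6.52622669e-03  7.13570180e+01]
```

View pics/e1.png

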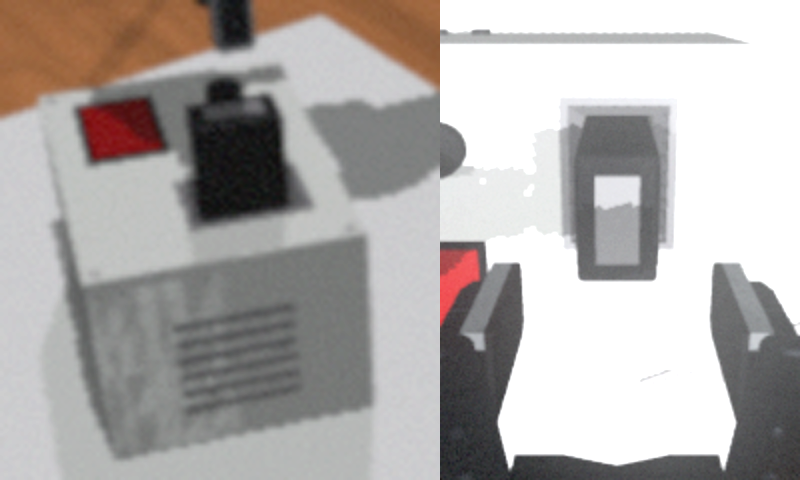

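Request:
{"name": "carry_out", "arguments": {
  "delta_rot": [
    [0, 0, 0],
    [0, 0, 0],
    [0, 0, 0],
    [0, 0, 0],
    [0, 0, 0],
    [0, 0, 0],
    [0, 0, 0],
    [0, 0, 0]
  ],
  "travel": [
    [0, 0, 0],
    [0, 0, 0],
    [0, 0, 0],
    [0, 0, 0],
    [0, 0, 0],
    [0, 0, 0],
    [0, 0, 0.5],
    [0, 0, 0.5]
  ],
  "fingers": [1, 1, 1, 1, 1, 1, 1, 1]
}}

```text
time: 16.95
eef_pos: [0.5006, -0.0764, 0.2194]
tool_rot: [179.8, -0.0, 71.4]
contact_force: [-0.6, -0.2, -1.0]
opening: -0.001
```

Request:
{"name": "carry_out", "arguments": {
  "delta_rot": [
    [0, 0, 0],
    [0, 0, 0],
    [0, 0, 0],
    [0, 0, 0],
    [0, 0, 0]
  ],
  "travel": [
    [0, 0, 0.3],
    [0, 0, 0.1],
    [0, 0, 0],
    [0, 0, 0],
    [0, 0, 0]
  ],
  "fingers": [1, 1, 1, 1, 1]
}}

```text
time: 17.37
eef_pos: [0.5004, -0.0764, 0.2076]
tool_rot: [179.9, -0.0, 71.4]
contact_force: [-0.3, -0.1, 0.6]
opening: -0.003
```

Request:
{"name": "carry_out", "arguments": {
  "delta_rot": [
    [0, 0, 0],
    [0, 0, 0],
    [0, 0, 0],
    [0, 0, 0],
    [0, 0, 0]
  ],
  "travel": [
    [0, 0, 0.1],
    [0, 0, 0.1],
    [0, 0, 0.05],
    [0, 0, 0],
    [0, 0, 0]
  ],
  "fingers": [1, 1, 1, 1, 1]
}}

```text
time: 17.78
eef_pos: [0.5002, -0.0763, 0.1996]
tool_rot: [179.9, -0.0, 71.4]
contact_force: [-0.2, 0.2, 3.0]
opening: 0.001
```

Request:
{"name": "carry_out", "arguments": {
  "delta_rot": [
    [0, 0, 0],
    [0, 0, 0],
    [0, 0, 0],
    [0, 0, 0],
    [0, 0, 0]
  ],
  "travel": [
    [0, 0, 0.05],
    [0, 0, 0.05],
    [0, 0, 0],
    [0, 0, 0],
    [0, 0, 0]
  ],
  "fingers": [1, 1, 1, 1, 1]
}}

```text
time: 18.2
eef_pos: [0.5002, -0.0763, 0.1963]
tool_rot: [180.0, -0.0, 71.4]
contact_force: [0.3, 0.3, 4.5]
opening: -0.002
```

Request:
{"name": "carry_out", "arguments": {
  "delta_rot": [
    [0, 0, 0],
    [0, 0, 0],
    [0, 0, 0],
    [0, 0, 0],
    [0, 0, 0],
    [0, 0, 0],
    [0, 0, 0],
    [0, 0, 0]
  ],
  "travel": [
    [0, 0, 0.1],
    [0, 0, 0.1],
    [0, 0, 0.1],
    [0, 0, 0.1],
    [0, 0, 0.1],
    [0, 0, 0.05],
    [0, 0, 0],
    [0, 0, 0]
  ],
  "fingers": [1, 1, 1, 1, 1, 1, 1, 1]
}}

```text
time: 18.87
eef_pos: [0.5002, -0.0763, 0.1801]
tool_rot: [179.9, -0.0, 71.4]
contact_force: [-0.2, 0.1, 6.9]
opening: -0.001
```

Request:
{"name": "carry_out", "arguments": {
  "delta_rot": [
    [0, 0, 0],
    [0, 0, 0],
    [0, 0, 0],
    [0, 0, 0],
    [0, 0, 0]
  ],
  "travel": [
    [0, 0, 0.07],
    [0, 0, 0.07],
    [0, 0, 0.05],
    [0, 0, 0],
    [0, 0, 0]
  ],
  "fingers": [1, 1, 1, 1, 1]
}}

```text
time: 19.28
eef_pos: [0.5003, -0.0762, 0.1747]
tool_rot: [179.9, -0.0, 71.4]
contact_force: [-1.1, 0.6, 7.9]
opening: -0.004
```

Request:
{"name": "carry_out", "arguments": {
  "delta_rot": [
    [0, 0, 0],
    [0, 0, 0],
    [0, 0, 0],
    [0, 0, 0]
  ],
  "travel": [
    [0, 0, 0.03],
    [0, 0, 0.03],
    [0, 0, 0.03],
    [0, 0, 0]
  ],
  "fingers": [1, 1, 1, 1]
}}

```text
time: 19.62
eef_pos: [0.5002, -0.0763, 0.1718]
tool_rot: [179.9, -0.0, 71.4]
contact_force: [0.2, 1.3, 5.3]
opening: 0.003
```

Request:
{"name": "carry_out", "arguments": {
  "delta_rot": [
    [0, 0, 0],
    [0, 0, 0],
    [0, 0, 0]
  ],
  "travel": [
    [0, 0, 0.03],
    [0, 0, 0.02],
    [0, 0, 0]
  ],
  "fingers": [1, 1, 1]
}}

```text
time: 19.87
eef_pos: [0.5002, -0.0763, 0.1703]
tool_rot: [179.9, -0.0, 71.4]
contact_force: [-0.9, 0.5, 6.1]
opening: -0.0
```

Request:
{"name": "carry_out", "arguments": {
  "delta_rot": [
    [0, 0, 0],
    [0, 0, 0],
    [0, 0, 0]
  ],
  "travel": [
    [0, 0, 0.03],
    [0, 0, 0.02],
    [0, 0, 0]
  ],
  "fingers": [1, 1, 1]
}}

```text
time: 20.12
eef_pos: [0.5002, -0.0763, 0.1687]
tool_rot: [180.0, -0.0, 71.4]
contact_force: [0.1, 1.1, 5.7]
opening: -0.001
```

Request:
{"name": "carry_out", "arguments": {
  "delta_rot": [
    [0, 0, 0],
    [0, 0, 0],
    [0, 0, 0]
  ],
  "travel": [
    [0, 0, 0.03],
    [0, 0, 0.02],
    [0, 0, 0]
  ],
  "fingers": [1, 1, 1]
}}

```text
time: 20.37
eef_pos: [0.5002, -0.0763, 0.1671]
tool_rot: [180.0, -0.0, 71.4]
contact_force: [-0.5, 0.4, 4.6]
opening: -0.0
```

Request:
{"name": "carry_out", "arguments": {
  "delta_rot": [
    [0, 0, 0],
    [0, 0, 0],
    [0, 0, 0]
  ],
  "travel": [
    [0, 0, 0.03],
    [0, 0, 0.02],
    [0, 0, 0]
  ],
  "fingers": [1, 1, 1]
}}

```text
time: 20.62
eef_pos: [0.5003, -0.0762, 0.1659]
tool_rot: [179.9, -0.0, 71.4]
contact_force: [-0.3, 0.9, 7.4]
opening: 0.001
```

Request:
{"name": "carry_out", "arguments": {
  "delta_rot": [
    [0, 0, 0],
    [0, 0, 0],
    [0, 0, 0]
  ],
  "travel": [
    [0, 0, 0.02],
    [0, 0, 0.01],
    [0, 0, 0]
  ],
  "fingers": [1, 1, 1]
}}

```text
time: 20.87
eef_pos: [0.5003, -0.0763, 0.1651]
tool_rot: [179.9, -0.0, 71.4]
contact_force: [-1.4, 1.3, 7.5]
opening: 0.002
```

Request:
{"name": "carry_out", "arguments": {
  "delta_rot": [
    [0, 0, 0],
    [0, 0, 0],
    [0, 0, 0]
  ],
  "travel": [
    [0, 0, 0.03],
    [0, 0, 0.01],
    [0, 0, 0]
  ],
  "fingers": [1, 1, 1]
}}

```text
time: 21.12
eef_pos: [0.5004, -0.0763, 0.1643]
tool_rot: [179.9, -0.0, 71.4]
contact_force: [-2.3, 1.0, 8.6]
opening: -0.004
```

Request:
{"name": "carry_out", "arguments": {
  "delta_rot": [
    [0, 0, 0],
    [0, 0, 0],
    [0, 0, 0]
  ],
  "travel": [
    [0, 0, 0.02],
    [0, 0, 0.01],
    [0, 0, 0]
  ],
  "fingers": [1, 1, 1]
}}

```text
time: 21.37
eef_pos: [0.5004, -0.0762, 0.1639]
tool_rot: [179.9, -0.0, 71.4]
contact_force: [-1.5, 1.5, 10.3]
opening: -0.001
```

Request:
{"name": "carry_out", "arguments": {
  "delta_rot": [
    [0, 0, 0],
    [0, 0, 0],
    [0, 0, 0]
  ],
  "travel": [
    [0, 0, 0.02],
    [0, 0, 0],
    [0, 0, 0]
  ],
  "fingers": [1, 1, 1]
}}

```text
time: 21.62
eef_pos: [0.5005, -0.0762, 0.1636]
tool_rot: [179.9, -0.0, 71.4]
contact_force: [-2.3, 1.0, 11.5]
opening: 0.001
```

Request:
{"name": "carry_out", "arguments": {
  "delta_rot": [
    [0, 0, 0],
    [0, 0, 0]
  ],
  "travel": [
    [0, 0, 0.01],
    [0, 0, 0]
  ],
  "fingers": [1, 1]
}}

```text
time: 21.78
eef_pos: [0.5005, -0.0762, 0.1635]
tool_rot: [179.9, -0.0, 71.4]
contact_force: [-1.7, 1.7, 12.7]
opening: -0.003
```

Request:
{"name": "carry_out", "arguments": {
  "delta_rot": [
    [0, 0, 0]
  ],
  "travel": [
    [0, 0, 0]
  ],
  "fingers": [1]
}}

```text
time: 21.87
eef_pos: [0.5005, -0.0762, 0.1635]
tool_rot: [179.8, -0.0, 71.4]
contact_force: [-2.9, 0.3, 11.3]
opening: -0.001
```

Force about 12 N and bottomed. I'll let go slowly, then rise and look.

Request:
{"name": "carry_out", "arguments": {
  "delta_rot": [
    [0, 0, 0],
    [0, 0, 0],
    [0, 0, 0],
    [0, 0, 0],
    [0, 0, 0],
    [0, 0, 0],
    [0, 0, 0],
    [0, 0, 0]
  ],
  "travel": [
    [0, 0, -0.1],
    [0, 0, -0.1],
    [0, 0, -0.1],
    [0, 0, -0.1],
    [0, 0, -0.1],
    [0, 0, 0],
    [0, 0, 0],
    [0, 0, 0]
  ],
  "fingers": [1, 1, 1, 1, 1, 1, 1, 1]
}}

```text
time: 22.53
eef_pos: [0.4998, -0.0763, 0.1755]
tool_rot: [-179.9, 0.0, 71.4]
contact_force: [0.5, 0.9, -0.3]
opening: 0.002
```

Request:
{"name": "carry_out", "arguments": {
  "delta_rot": [
    [0, 0, 0],
    [0, 0, 0],
    [0, 0, 0],
    [0, 0, 0],
    [0, 0, 0],
    [0, 0, 0]
  ],
  "travel": [
    [0, 0, -0.4],
    [0, 0, -0.7],
    [0, 0, -0.7],
    [0, 0, -0.6],
    [0, 0, 0],
    [0, 0, 0]
  ],
  "fingers": [1, 1, 1, 1, 1, 1]
}}

```text
time: 23.03
eef_pos: [0.5006, -0.0764, 0.25]
tool_rot: [179.8, -0.0, 71.4]
contact_force: [0.6, -0.2, -0.5]
opening: 0.001
```

```bash
cat > look.py <<'E'
from rig import robot
import cv2,sys
n=sys.argv[1]
im=robot.snapshot("scene")[:,:,::-1]; cv2.imwrite(f"pics/s{n}.png",im)
w=cv2.imread(f"pics/w{n}.png")
cv2.imwrite(f"pics/{n}.png",cv2.convertScaleAbs(cv2.hconcat([cv2.resize(im[90:210,150:260],(440,480),interpolation=cv2.INTER_CUBIC),cv2.resize(w[100:340,160:340],(360,480))]),alpha=1.5,beta=15))
E
python3 wr.py f1; mv pics/f1.png pics/wf1.png; mv pics/f1.json pics/wf1.json; python3 look.py f1
```

```text
[ 0.42895513 -0.05474014  0.37826069] [ 1.62811662e+02 -1.04235517e-01  7.13203789e+01] [ 0.50016111 -0.0763286   0.24841116] [ 1.79975462e+02 -2.33145343e-03  7.13587560e+01]
```

View pics/f1.png

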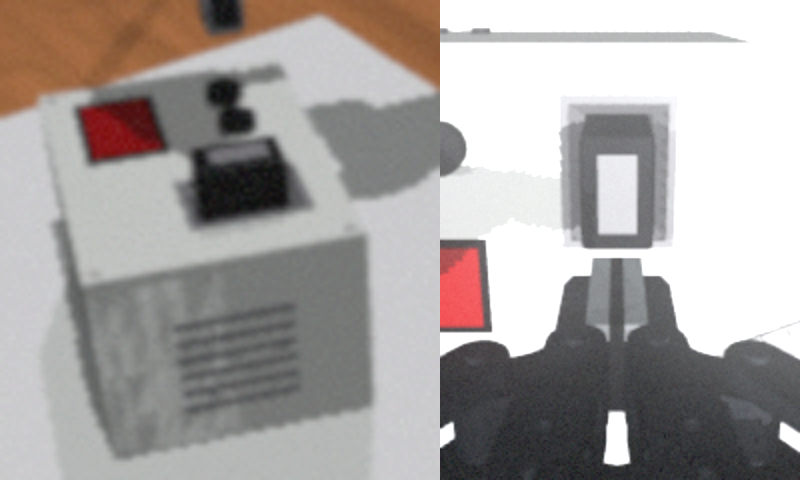

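The cartridge is down, roughly 25 mm proud. I'll wait a second with the robot clear, then measure the height and check the loose things.

Request:
{"name": "carry_out", "arguments": {
  "delta_rot": [
    [0, 0, 0],
    [0, 0, 0],
    [0, 0, 0],
    [0, 0, 0],
    [0, 0, 0],
    [0, 0, 0],
    [0, 0, 0],
    [0, 0, 0]
  ],
  "travel": [
    [0, 0, -0.5],
    [0, 0, -0.5],
    [0, 0, 0],
    [0, 0, 0],
    [0, 0, 0],
    [0, 0, 0],
    [0, 0, 0],
    [0, 0, 0]
  ],
  "fingers": [1, 1, 1, 1, 1, 1, 1, 1]
}}

```text
time: 23.8
eef_pos: [0.4999, -0.0762, 0.2774]
tool_rot: [-179.9, 0.0, 71.4]
contact_force: [0.4, -0.5, -0.2]
opening: 0.001
```

Request:
{"name": "carry_out", "arguments": {
  "delta_rot": [
    [0, 0, 0],
    [0, 0, 0],
    [0, 0, 0],
    [0, 0, 0],
    [0, 0, 0],
    [0, 0, 0],
    [0, 0, 0],
    [0, 0, 0]
  ],
  "travel": [
    [0, 0, 0],
    [0, 0, 0],
    [0, 0, 0],
    [0, 0, 0],
    [0, 0, 0],
    [0, 0, 0],
    [0, 0, 0],
    [0, 0, 0]
  ],
  "fingers": [1, 1, 1, 1, 1, 1, 1, 1]
}}

```text
time: 24.47
eef_pos: [0.5001, -0.0763, 0.2783]
tool_rot: [180.0, -0.0, 71.4]
contact_force: [0.6, -0.9, -0.3]
opening: 0.001
```

```bash
python3 wr.py wg1; python3 look.py g1; python3 - <<'E'
from reg import *
from rig import robot
ps=robot.camera_params("scene")
s0=cv2.imread("pics/scene0.png").astype(int); s1=cv2.imread("pics/sg1.png").astype(int)
d=np.abs(s0-s1).max(2)
# loose things: rule, jar, pot and decoys in scene view
for n,(x,y,w,h) in dict(rule=(120,198,60,60),jar=(172,245,36,38),pot=(236,312,26,24),smallblk=(292,202,26,42),purple=(332,266,50,56),orange=(355,195,36,50),green=(374,238,26,38)).items():
    q=d[y:y+h,x:x+w]; print(n,"mean",q.mean().round(1),"frac>60",(q>60).mean().round(3))
# label centre in wrist and scene -> triangulate height
im,p=load("wg1")
b,ap,c=region(im,225,165,50,65,130,230,(248,190)); print(c,b.round(1).tolist())
g=cv2.cvtColor(s1.astype(np.uint8),cv2.COLOR_BGR2GRAY)
bs,aps,cs=region(s1.astype(np.uint8),198,122,26,20,60,160,(209,128)); print(cs,bs.round(1).tolist())
print(two(p,c,ps,cs))
E
```

```text
[ 0.42882597 -0.05470674  0.40679737] [ 1.62975342e+02 -8.75939103e-02  7.13208326e+01] [ 0.50008259 -0.07627999  0.27830311] [ 1.79997719e+02 -1.68292938e-03  7.13614385e+01]
rule mean 3.1 frac>60 0.0
jar mean 8.8 frac>60 0.0
pot mean 8.4 frac>60 0.0
smallblk mean 7.2 frac>60 0.0
purple mean 4.1 frac>60 0.001
orange mean 7.6 frac>60 0.007
green mean 3.1 frac>60 0.0
[248.35019607 187.79481915] [[240.1, 170.6], [256.6, 170.6], [256.6, 205.3], [240.1, 205.3]]
[212.0935467  125.20896259] [[197.6, 121.6], [223.4, 121.6], [223.4, 133.6], [197.6, 133.6]]
(array([ 0.49426649, -0.07477172,  0.16365223]), np.float64(0.007755830621589838))
```

View pics/g1.png

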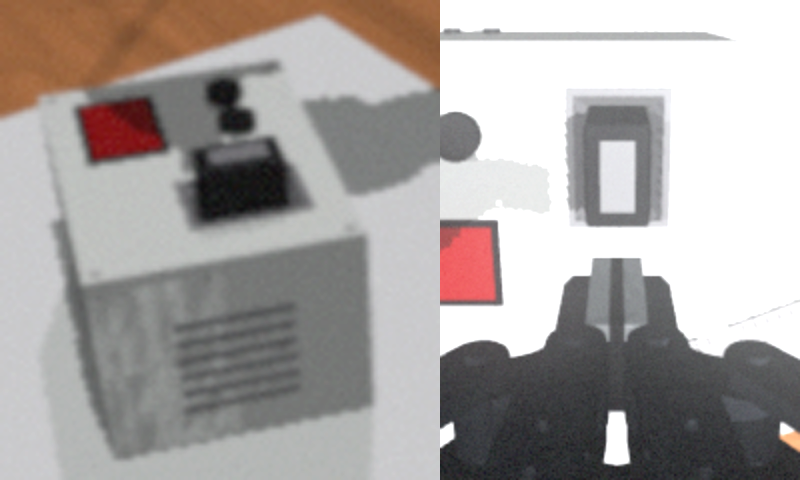

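```bash
python3 - <<'E'
from reg import *
from rig import robot
ps=robot.camera_params("scene"); im,p=load("wg1")
print(two(p,(248.35,187.8),ps,(209.6,128.3)), [proj(ps,(.5,-.0763,.13+h)).round(1).tolist() for h in(.016,.026,.032,.056)])
print(robot.close_job(), robot.get_obs()["time"])
E
```

```text
(array([ 0.4982511 , -0.07675536,  0.15552282]), np.float64(0.003740460749068812)) [[208.6, 132.0], [208.2, 128.2], [208.0, 125.9], [207.0, 116.5]]
the job is handed in; nothing more can be done
the job is handed in; nothing more can be done
```

The cartridge is latched in the charger's bay, and the job was handed in at about 24.6 s of the 58 s allowed.

**What I did:** I gripped the large black cartridge across its 30 mm sides and lowered it onto the lifter. No rim contact showed in the force readings. I then released it and pressed its top with the shut fingertips. It bottomed about 36 mm down with roughly 11.5 to 12.7 N measured on the tool. Adding the cartridge's weight of about 1.6 N, the push on the charger stayed under 16 N. I then let go and moved the arm clear.

**Last checks:**
- **Stays down:** about 2.5 s after letting go, it was still down in both the scene and wrist views, about 25 mm proud. That fits the latched range of 16 to 32 mm, so one press was enough.
- **Loose things:** comparing the first and last scene pictures showed no movement of the pot, jar, rule or other blocks.

**Disagreements:**
- **Wrist camera offset:** it read about 2 mm off sideways, which I corrected using its view of the gripped cartridge.
- **Height check:** the first automatic height check used a bad label mask, so I redid it with a hand-picked pixel. Its two rays still missed each other by 3.7 mm, so the 25 mm figure is only good to a few millimetres.
- **Stop stiffness:** force rose about 3 N per mm at the bottom instead of the 12 N per mm stated. I read this as give in the arm.

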